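# Close the lamp cover of a spectrophotometer and lock its quarter-turn stud

## Robot

A 7-joint arm with a two-finger parallel gripper is mounted at the origin on the work surface. World frame = base frame: x ahead of the robot, y to its left, z up, the work surface at z = 0. Lengths are in m, angles in degrees, forces in N, time in s.
With the tool pointing down it reaches from about 0.425 to 0.875 m from the base axis. Payload 8.4 kg.
Tool frame: the origin (TCP) lies between the finger pads; the fingertips stand 19 mm ahead of it and the grasp point (between the pads) is the TCP; z points along the fingers, y is the line along which they close (so a half turn about z gives the same grasp; the last joint's range is limited). The gripper opens to 85 mm and grips with 20 to 120 N. Pads are 22 mm wide; open, the fingers measure 114 mm over their backs; the gripper's body (76 mm by 85 mm) begins 54 mm behind the grasp point. The pads swing forward as they close: fully open they stand 13 mm farther back than shut.
Start: joints at [-76.673, 19.091, 2.286, 83.961, -0.768, 76.965, -3.352], TCP at [0.212, 0.615, 0.25] pointing down, gripper open.
Joint ranges: [-147.57, 147.57], [-21.85, 119.76], [-74.77, 79.35], [14.55, 137.4], [-85.83, 265.84], [4.83, 119.75], [-152.11, 152.11]. Speed limits (degrees/s): [127.2, 127.2, 159.86, 159.86, 180, 180, 180].

## Interface

Orientations are given as a 3x3 rotation matrix whose columns are the frame's x, y, z axes.
In Python, from plant import state, capture, camera_model, job_done gives the robot as it stands.
- The arm moves only by the tool send_rows, never from a script. Its arguments are lists of equal length, an entry for each row: "gripper": the gripper command: -1 is shut, 1 is fully open, values between are in proportion; "dp": the shift along the world's x, y, z in units of 30 mm (1.0 is 30 mm), a list of three; "roll": the turn about the world's z in units of 8 degrees (1.0 is 8 degrees). A call has exactly 8 rows; each row shifts and turns the commanded pose from where the row before left it; what a row does not reach is not made up. A row lasts 1/8 s, in which the tool goes at most 62.5 mm and 10.7 degrees, less where a joint would pass 70% of its speed; a pose out of reach is approached as far as the arm can. A call is refused whole if a number of a shift passes 1 or a number of a turn 1, either way. A call with a gripper value outside its range is refused whole. The fingers move at their own pace and stop on an object; "grip_force" is the grip in N (left out, the last holds). Time passes only in rows, so rows that do not move let the fingers close, or fill a call up. It gives the time, the measured TCP pose, the force, the opening and the grip force at its end, in the units of the state.
- state(): the state, without advancing time (a new reading comes with each control period).
- capture(name): name is "scene" or "top"; returns (picture, depth): 420x560x3 uint8, red, green, blue; 420x560 float32, m along the optical axis (not along the pixel's ray), 0 where there is no reading.
- camera_model(name): a dict with "mtx" (3x3 intrinsics, pixels), "k1" (the pictures are not rectified: a ray, as slopes to the right and down, at radius r is drawn at 1 + k1 r^2 times it, then the intrinsics apply), "rvec" (rotation vector, rad) and "tvec" (3), from world to camera coordinates, as OpenCV has them. Camera axes: x right, y down, z forward; pixel columns grow to the right and rows downward; lengths in m; the calibration is good to about 2 mm. A picture is of the moment at which its call begins. camera_model takes no time and is no camera call.
- job_done(): hands the job in; it is judged then, once.
The state is a dict: "t": time; "joint_pos": joint angles; "joint_velocities": joint speeds; "tau": joint torques, N m; "eef_pos": TCP position; "ee_rot": TCP orientation; "wrist_force": force on the tool from outside, world axes, zero at the start; "wrist_torque": the same for the moment, N m; "opening": finger opening in m; "grip_force": force on a finger pad.
Only numpy, scipy, OpenCV 4.12 (cv2) and the standard library are available. Lean on these libraries where they do the work, as an engineer would, in place of code of your own. Each camera call takes 0.05 s, during which the arm holds its last target. There are 200 camera calls.

## Task

The lamp has been changed: lower the blue lamp cover of the spectrophotometer onto its foam light seal. Then, from about the white paint mark, turn the red winged stud clockwise under a light push until its pin drops into the hidden slot below, push it in and turn it a further quarter turn clockwise until it clicks home and holds the cover down flush. Never force the stud down while its pin still lies on the slotted plate, that bends the plate; and leave the bottle, the cuvette box and the jar where they stand.

Things in the scene. Friction and masses are not known exactly. Their poses are not given: they have to be found in the camera images.
- instrument: white spectrophotometer, fixed, 300 (own x) x 400 (y) x 120 mm (deck height); origin: centre of its underside on the bench; front (display) faces its own -x. A shut grey sample lid, 10 mm high, lies on the right half of the deck; the lamp bay with the blue cover is in the left half
- cover_hinge (a point): middle of the cover's hinge line (own y along it), 124.5 mm above the bench, turning with the cover. From here the cover, a 150 x 150 x 3 mm blue painted plate (hinge line in its mid-plane), reaches 150 mm to its own -x and 75 mm to either side; outer face 1.5 mm above this point (own +z)
- cover_edge (a point): middle of the cover's free front edge on its outer face
- cover (a joint): hinge of the cover, rad: 0 = flush and level, grows as the free edge lifts. A friction hinge (0.17 N m): the cover stays where it is left; it is pushed down from above, 1 to 3 N at the edge. From 0.04 down it squeezes the springy foam seal (6 N when flush) and, let go, springs back up to about 0.02; only the locked stud keeps it flush
- stud_wing (a point): centre of the stud's red wing, on the stud's axis, which stands square to the cover 130 mm from the hinge line and midway across. Wing 36 (own x) x 9 (own y) x 28 mm tall (14 above, 14 below this point); under it a round steel flange, radius 10, 3 mm thick. Free, the wing's foot stands 13.5 mm above the cover's outer face. Cross pin parallel to the wing
- stud_push (a joint): travel of the stud into the cover, m: 0 = free (out), bottoms at 0.0105. Spring: 5 N at 0, growing by 0.7 N/mm. With the cover flush the pin meets the slotted plate after 0.0005, is through the 4 mm plate and free to turn under it from 0.0085, and sits clicked home in the notch, let go, at 0.005 to 0.0062 (0.007 or more: turned but not yet in the notch)
- stud_turn (a joint): turn of the stud, rad, positive clockwise from above; 0 = wing fore-and-aft, in line with the white paint mark, square to the hinge line. Free from -0.7 to 3.1 while out. The pin enters the slot only within about 0.1 of its heading, which lies anywhere from 0.2 to 1.2. From 0.2 past the slot the pin is held under the plate and the wing may be let go and regripped; notch 1.57 past the slot (it snaps in from 0.2 short), firm stop 0.1 beyond
- leaf (a joint): how far the sprung slotted plate under the cover is pressed down, m: 0 at rest, stays 0 up to about 6 N of pin load, then 0.5 mm per N; bent for good above 0.004 (14 N of pin load, felt as about 20 N on the wing)
- reagent_bottle: loose amber glass bottle, radius 35, 150 mm tall, on the bench to the left of the instrument; origin at the centre of its foot
- cuvette_box: loose blue box 45 x 110 x 28 mm at the rear of the deck's right half; origin at the centre of its underside
- sample_jar: loose small glass jar, radius 16, 45 mm tall, standing on the deck to the right of the cover; origin at the centre of its foot

How it is judged (in metres and radians):
On the way, in this order (a step that is already met when the one before it is completed fails the run):
1. the cover is lowered onto its seal (value of joint cover below 0.08 rad), for 0.1 s.
2. with the cover held down the stud is pushed in until its pin is through the slotted plate (value of joint stud_push above 0.0078 m and value of joint cover below 0.03 rad), for 0.05 s.
At the end, for the whole second after the job is handed in: the cover is flush (within 0.012 rad), held by the stud alone: the stud is clicked into its notch a quarter turn clockwise from the slot (in by 4.2 to 6.6 mm, turned past 1.5 rad); bottle, box and jar are within 20 mm of where they stood (value of joint cover below 0.012 rad and value of joint stud_push between 0.0042 and 0.0066 m and value of joint stud_turn above 1.5 rad and distance of each of reagent_bottle, cuvette_box, sample_jar from where it was at the start of the episode below 0.02 m); the robot touches nothing.
It fails at once if the slotted plate is bent: pressed down more than 4 mm by the pin (value of joint leaf above 0.004 m).
It fails at once if the bottle, the cuvette box or the jar is moved by more than 20 mm or tipped (distance of any of reagent_bottle, cuvette_box, sample_jar from where it was at the start of the episode above 0.02 m or angle between any of reagent_bottle, cuvette_box, sample_jar's own z axis and vertical above 0.35 rad).
It also fails if it takes over 67 s, if anything falls off the work surface, if the arm or the gripper's body presses on something with over 40 N, if the wrist force passes 120 N, or if a joint passes its speed limit or range.

## Working session

There is one attempt and no reset: what is moved stays moved. The work goes in short steps, Python scripts to look and compute and a tool call to move; the robot and the scene stay as the last step left them, time stands still between calls to the robot, and variables do not carry over. Pictures are saved under pics/ and viewed, at most 10 in all, crops included, and the job is handed in when it is done.

Besides the shell and the picture viewer there is one more tool, called after ">>>" as name(argument=value, ...) on one line, values as JSON. send_rows: Moves the arm, as the interface text tells. Its arguments: {"type":"object","properties":{"gripper":{"type":"array"},"dp":{"type":"array"},"roll":{"type":"array"},"grip_force":{"type":"number"}},"required":["gripper","dp","roll"]}

```bash
mkdir -p pics; ls; cat > h.py <<'E'
import numpy as np, cv2
from plant import state, capture, camera_model
def grab(n,tag):
    p,d=capture(n); cv2.imwrite(f'pics/{tag}.png',p[:,:,::-1]); np.save(f'pics/{tag}.npy',d); return p,d
def w(n,u,v,d):
    m=camera_model(n);K=np.array(m['mtx']);k=m['k1']
    x=(u-K[0,2])/K[0,0];y=(v-K[1,2])/K[1,1];rd=np.hypot(x,y);r=rd
    for _ in range(20): r=rd/(1+k*r*r)
    s=r/rd if rd>0 else 1
    R=cv2.Rodrigues(np.array(m['rvec'],float))[0];t=np.array(m['tvec'],float).ravel()
    return R.T@(np.array([x*s,y*s,1])*d-t)
def W(n,tag,u,v):
    D=np.load(f'pics/{tag}.npy');a=D[v-1:v+2,u-1:u+2];a=a[a>0]
    return w(n,u,v,np.median(a)) if a.size else None
E
python3 - <<'E'
from h import *
grab('scene','s0');grab('top','t0')
for n in('scene','top'):
    m=camera_model(n);R=cv2.Rodrigues(np.array(m['rvec'],float))[0];print(n,-R.T@np.array(m['tvec']).ravel(),R[2])
a=cv2.imread('pics/s0.png');b=cv2.imread('pics/t0.png')
s=state();print(s)
E
```

```text
pics
scene [1.04549947 0.37669391 0.80295491] [-0.46927672 -0.37968901 -0.79725505]
top [0.54040766 0.05124183 1.07340357] [ 0.09114535  0.00482717 -0.9958259 ]
{'t': 0.1, 'joint_pos': array([-76.67193134,  19.12871604,   2.28503043,  84.00628295,
        -0.7682082 ,  76.96548023,  -3.35099341]), 'joint_velocities': array([-0.01720297,  0.01588484, -0.04349125, -0.14727774,  0.04293489,
       -0.0664867 , -0.01376172]), 'tau': array([ 3.75876582e-03, -6.60028052e+01,  1.37016926e+00, -4.06471610e+01,
        1.71194976e-02,  9.07575188e-03, -2.28406725e-05]), 'eef_pos': array([0.2116442 , 0.61416904, 0.24949646]), 'ee_rot': array([[-9.45447939e-01,  3.25772989e-01, -3.93973446e-04],
       [ 3.25773213e-01,  9.45446855e-01, -1.43450195e-03],
       [-9.48410324e-05, -1.48459291e-03, -9.99998893e-01]]), 'wrist_force': array([-0.86204696,  1.04630271, -0.47918248]), 'wrist_torque': array([-0.03165714, -0.05129075, -0.01171375]), 'grip_force': 0.0, 'opening': 0.08540678877506537}
```

View pics/s0.png

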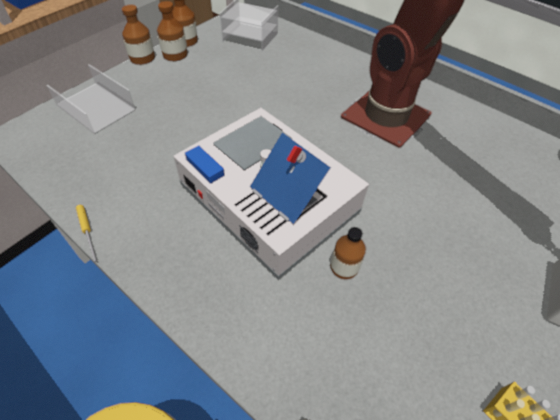

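View pics/t0.png

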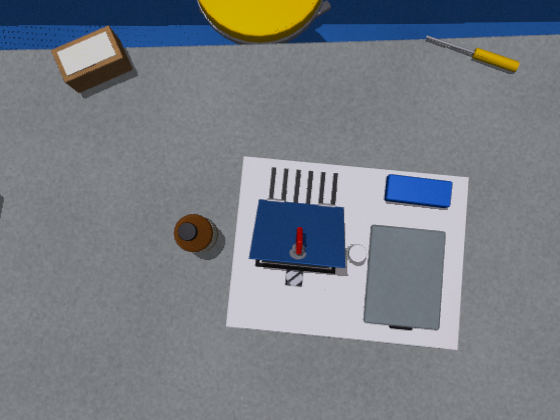

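The top view shows the instrument with its front toward the robot (image bottom). The cover is open, with corners near (258,202), (344,208), (345,266) and (250,262). The wing is at about (299,240), the jar at (358,254), the bottle at (190,233) and the box at (418,191). In the scene view the wing is at (294,156) and the cover's free edge runs (282,134)-(328,162).

```bash
python3 - <<'E'
from h import *
np.set_printoptions(precision=4,suppress=True)
for nm,u,v in [('inst FL',232,324),('inst FR',455,344),('inst BR',464,180),('inst BL',246,162),('cov BL',261,205),('cov BR',341,211),('cov FR',343,262),('cov FL',254,259),('covmid',275,230),('wing',299,240),('wing2',299,230),('wing3',299,250),('jar',358,254),('bottle',187,233),('box',418,191)]:
    print(nm,W('top','t0',u,v))
for nm,u,v in [('hingeL',293,216),('hingeR',254,183),('freeR',284,138),('freeL',325,163),('wing',294,155),('wing',297,151),('mid',290,195)]: print(nm,W('scene','s0',u,v))
# plane fit of blue cover in top
for n,t in(('top','t0'),('scene','s0')):
    im=cv2.imread(f'pics/{t}.png').astype(int);D=np.load(f'pics/{t}.npy')
    P=[]
    for v in range(100,300):
        for u in range(230,355):
            b,g,r=im[v,u]
            if b>70 and b>1.6*r and b>g*1.25 and D[v,u]>0:
                P.append(w(n,u,v,D[v,u]))
    P=np.array(P);c=np.median(P,0)
    for _ in range(5):
        U,S,V=np.linalg.svd(P-P.mean(0),full_matrices=False);e=(P-P.mean(0))@V[2];P=P[abs(e)<max(.003,np.std(e)*2)]
    print(n,len(P),P.mean(0),V[2],e.std(),'lo',P.min(0),'hi',P.max(0))
    R=[];
    for v in range(100,300):
        for u in range(230,355):
            b,g,r=im[v,u]
            if r>120 and g<60 and b<60: R.append(w(n,u,v,D[v,u]))
    R=np.array(R);print('red',len(R),np.median(R,0),R.min(0),R.max(0))
a=cv2.imread('pics/s0.png')[110:240,220:370];b=cv2.imread('pics/t0.png')[190:300,235:375]
cv2.imwrite('pics/c0.png',np.vstack([cv2.resize(x,(600,290),interpolation=2) for x in(a,b)]))
E
```

```text
inst FL [0.4221 0.1476 0.1196]
inst FR [ 0.3796 -0.2349  0.1204]
inst BR [ 0.6627 -0.267   0.1201]
inst BL [0.7054 0.1177 0.1208]
cov BL [0.6261 0.0919 0.1396]
cov BR [ 0.6123 -0.0468  0.1353]
cov FR [ 0.5257 -0.0373  0.2277]
cov FL [0.5331 0.1072 0.1195]
covmid [0.5801 0.0679 0.1834]
wing [0.5608 0.0308 0.2596]
wing2 [0.5765 0.0299 0.2439]
wing3 [0.5459 0.0309 0.2492]
jar [ 0.5373 -0.0693  0.1656]
bottle [0.5806 0.219  0.1485]
box [ 0.6421 -0.1781  0.1492]
hingeL [0.6294 0.0874 0.1346]
hingeR [ 0.6136 -0.0434  0.1347]
freeR [ 0.5286 -0.0255  0.2281]
freeL [0.5359 0.0931 0.2325]
wing [0.5687 0.0344 0.2422]
wing [0.56   0.0352 0.2481]
mid [0.6028 0.056  0.1583]Traceback (most recent call last):
  File "<stdin>", line 14, in <module>
  File "h.py", line 6, in w
    m=camera_model(n);K=np.array(m['mtx']);k=m['k1']
ValueError: time passes only in moves, steps and waits
```

```bash
sed -i 's/^def grab/import functools\ncamera_model=functools.lru_cache(None)(camera_model)\ndef grab/' h.py; python3 - <<'E'
from h import *
np.set_printoptions(precision=4,suppress=True)
for n,t in(('top','t0'),('scene','s0')):
    im=cv2.imread(f'pics/{t}.png').astype(int);D=np.load(f'pics/{t}.npy')
    P=[];R=[]
    for v in range(100,300):
        for u in range(230,355):
            b,g,r=im[v,u]
            if D[v,u]<=0: continue
            if b>70 and b>1.6*r and b>g*1.25: P.append(w(n,u,v,D[v,u]))
            if r>120 and g<60 and b<60: R.append(w(n,u,v,D[v,u]))
    P=np.array(P);R=np.array(R)
    for _ in range(5):
        U,S,V=np.linalg.svd(P-P.mean(0),full_matrices=False);e=(P-P.mean(0))@V[2];P=P[abs(e)<max(.003,np.std(e)*2)]
    N=V[2]*np.sign(V[2][2]);print(n,len(P),P.mean(0),N,e.std(),'tilt',np.degrees(np.arccos(N[2])),'yaw',np.degrees(np.arctan2(N[1],N[0])),'lo',P.min(0),'hi',P.max(0))
    print('red',len(R),np.median(R,0),R.min(0),R.max(0))
    for q in(P,R):print('height along normal range',(np.percentile((q-P.mean(0))@N,[1,50,99])))
a=cv2.imread('pics/s0.png')[110:240,220:370];b=cv2.imread('pics/t0.png')[190:300,235:375]
cv2.imwrite('pics/c0.png',np.vstack([cv2.resize(x,(600,290),interpolation=2) for x in(a,b)]))
E
```

```text
top 5008 [0.5755 0.0287 0.1839] [ 0.7197 -0.0882  0.6887] 0.0010036578754170262 tilt 46.47361839284179 yaw -6.987148955064033 lo [ 0.5182 -0.0513  0.124 ] hi [0.6379 0.1082 0.237 ]
red 121 [0.5608 0.0309 0.2514] [0.5414 0.0267 0.2371] [0.5814 0.0355 0.2623]
height along normal range [-0.0023  0.      0.0023]
height along normal range [0.0161 0.04   0.043 ]
scene 3336 [0.582  0.0329 0.1774] [ 0.7186 -0.0889  0.6897] 0.0011927591042127633 tilt 46.39102156256545 yaw -7.050737676408863 lo [ 0.521  -0.0487  0.1235] hi [0.639  0.1062 0.2329]
red 105 [0.5671 0.0341 0.2428] [0.5486 0.0278 0.2242] [0.5822 0.0367 0.2585]
height along normal range [-0.0026 -0.      0.0027]
height along normal range [0.0205 0.0366 0.0434]
```

View pics/c0.png

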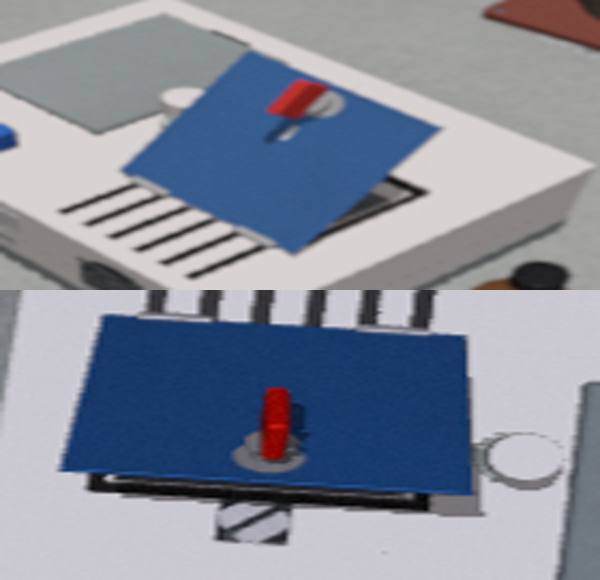

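The crop shows the cover tilted about 46° (0.81 rad), with yaw about -7° and the wing fore-and-aft above a round flange. The paint mark is at (255,525) in the crop. I'll move above the cover's left half with the fingers shut.

>>> send_rows(gripper=[-1,-1,-1,-1,-1,-1,-1,-1], dp=[[0.3,-0.6,0.5],[0.6,-1,0.5],[0.6,-1,0.5],[0.6,-1,0.2],[0.6,-1,0],[0.6,-1,0],[0.6,-1,0],[0.6,-1,0]], roll=[0.2,0.2,0.2,0.2,0.2,0.2,0.2,0.1])

```text
t: 1.1
eef_pos: [0.3471, 0.3853, 0.301]
ee_rot: [[-0.993, 0.121, -0.0], [0.121, 0.993, -0.0], [0.0, -0.001, -1.0]]
wrist_force: [0.3, -0.5, 0.1]
opening: 0.0
grip_force: 0.0
```

>>> send_rows(gripper=[-1,-1,-1,-1,-1,-1,-1,-1], dp=[[0.6,-1,0],[0.6,-1,0],[0.6,-1,0],[0.6,-1,0],[0.6,-1,0],[0.6,-1,0],[0.6,-1,0],[0.6,-1,0]], roll=[0,0,0,0,0,0,0,0])

```text
t: 2.1
eef_pos: [0.491, 0.1454, 0.3011]
ee_rot: [[-0.993, 0.122, -0.0], [0.122, 0.993, -0.0], [0.0, -0.0, -1.0]]
wrist_force: [-0.1, 0.2, -0.3]
opening: 0.0
grip_force: 0.0
```

>>> send_rows(gripper=[-1,-1,-1,-1,-1,-1,-1,-1], dp=[[0.9,-1,0],[0.9,-1,0],[0,-0.2,-0.5],[0,0,-0.6],[0,0,-0.5],[0,0,-0.4],[0,0,-0.4],[0,0,-0.4]], roll=[0,0,0,0,0,0,0,0])

```text
t: 3.1
eef_pos: [0.5448, 0.0808, 0.2167]
ee_rot: [[-0.993, 0.122, 0.0], [0.122, 0.993, 0.0], [-0.0, 0.0, -1.0]]
wrist_force: [-0.6, 0.9, 1.0]
opening: -0.0004
grip_force: 0.3
```

>>> send_rows(gripper=[-1,-1,-1,-1,-1,-1,-1,-1], dp=[[0,0,-0.4],[-0.2,0,-0.4],[-0.2,0,-0.4],[-0.2,0,-0.4],[0,0,-0.3],[0,0,-0.2],[0,0,0],[0,0,0]], roll=[0,0,0,0,0,0,0,0])

```text
t: 4.1
eef_pos: [0.5271, 0.0805, 0.1546]
ee_rot: [[-0.993, 0.122, 0.0], [0.122, 0.993, 0.0], [-0.0, 0.0, -1.0]]
wrist_force: [1.1, -0.1, -0.0]
opening: -0.0001
grip_force: 0.0
```

>>> send_rows(gripper=[-1,-1,-1,-1,-1,-1,-1,-1], dp=[[0,0,-0.05],[0,0,-0.05],[0,0,-0.05],[0,0,-0.05],[0,0,-0.04],[0,0,0],[0,0,0],[0,0,0]], roll=[0,0,0,0,0,0,0,0])

```text
t: 5.1
eef_pos: [0.5267, 0.0806, 0.1471]
ee_rot: [[-0.993, 0.122, -0.0], [0.122, 0.993, -0.0], [0.0, -0.0, -1.0]]
wrist_force: [-0.8, 0.1, 0.0]
opening: 0.0
grip_force: 0.3
```

```bash
python3 - <<'E'
from h import *
grab('scene','s1');print(state()['joint_pos'],state()['wrist_force'])
a=cv2.imread('pics/s1.png')[100:250,200:400];cv2.imwrite('pics/c1.png',cv2.resize(a,(800,600),interpolation=2))
E
```

```text
[-39.71181951  10.69281135  29.29970591 108.83292295  -5.90346569
  61.95013928  74.93489325] [-0.57542117 -0.52234138  0.36665435]
```

View pics/c1.png

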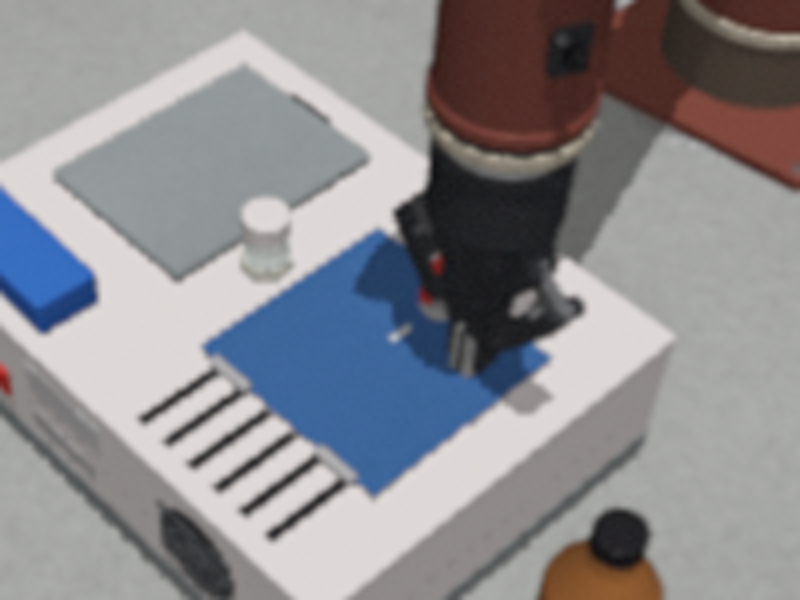

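The picture shows the cover almost flush, with the fingertips on it at (465,365), the paint mark behind the stud at (400,330), and the jar and box undisturbed. I'll press it a little further, then lift and unwind the wrist half a turn.

>>> send_rows(gripper=[-1,-1,-1,-1,-1,-1,-1,-1], dp=[[0,0,-0.05],[0,0,-0.03],[0,0,0],[0,0,0.5],[0,0,1],[0,0,1],[0,0,0.5],[0,0,0]], roll=[0,0,0,0,0,1,1,1])

```text
t: 6.15
eef_pos: [0.5277, 0.0806, 0.237]
ee_rot: [[-0.955, -0.296, 0.003], [-0.296, 0.955, 0.001], [-0.003, 0.0, -1.0]]
wrist_force: [0.1, -0.0, -0.2]
opening: -0.0005
grip_force: 0.0
```

>>> send_rows(gripper=[-1,-1,-1,-1,-1,-1,-1,-1], dp=[[-0.5,1,0],[-0.5,1,0],[-0.5,1,0],[0,1,0],[0,1,0],[0,0,0],[0,0,0],[0,0,0]], roll=[1,1,1,1,1,1,1,1])

```text
t: 7.15
eef_pos: [0.482, 0.2306, 0.2355]
ee_rot: [[-0.152, -0.988, 0.001], [-0.988, 0.152, 0.0], [-0.0, -0.001, -1.0]]
wrist_force: [0.4, 0.0, -0.1]
opening: -0.0
grip_force: 0.0
```

```bash
python3 - <<'E'
from h import *
np.set_printoptions(precision=4,suppress=True)
print(state()['joint_pos'])
ex=np.array([.9925,-.122,0]);ey=np.array([.122,.9925,0])
ims=[]
for n,t in(('top','t2'),('scene','s2')):
    grab(n,t)
    im=cv2.imread(f'pics/{t}.png').astype(int);D=np.load(f'pics/{t}.npy')
    P=[];R=[]
    for v in range(100,300):
        for u in range(200,365):
            b,g,r=im[v,u]
            if D[v,u]<=0: continue
            q=w(n,u,v,D[v,u])
            if b>70 and b>1.6*r and b>g*1.25 and q[1]>-.06: P.append(q)
            if r>100 and g<70 and b<70 and q[1]>0: R.append(q)
    P=np.array(P);R=np.array(R)
    for _ in range(5):
        U,S,V=np.linalg.svd(P-P.mean(0),full_matrices=False);e=(P-P.mean(0))@V[2];P=P[abs(e)<max(.003,np.std(e)*2)]
    N=V[2]*np.sign(V[2][2]);print(n,len(P),P.mean(0),N,'own x',np.percentile(P@ex,[.5,99.5]),'own y',np.percentile(P@ey,[.5,99.5]))
    print('red',len(R),np.median(R,0),R.min(0),R.max(0))
    T=R[R[:,2]>np.percentile(R[:,2],60)];print('top red ownx',np.percentile(T@ex,[2,50,98]),'owny',np.percentile(T@ey,[2,50,98]),len(T))
    if len(T)>5:
        c=T[:,:2]-T[:,:2].mean(0);print('dir',np.linalg.svd(c)[2][0],T.mean(0))
b=cv2.imread('pics/t2.png')[190:290,235:375];cv2.imwrite('pics/c2.png',cv2.resize(b,(800,570),interpolation=2))
E
```

```text
[-46.4483   5.8668  17.367  102.0845  -1.8193  72.2719 142.6378]
top 6507 [0.555  0.0311 0.1285] [ 0.0268 -0.0034  0.9996] own x [0.4727 0.6201] own y [0.0254 0.1725]
red 106 [0.5006 0.0374 0.1712] [0.4841 0.0325 0.129 ] [0.5185 0.0423 0.1789]
top red ownx [0.4758 0.4898 0.5067] owny [0.0953 0.0989 0.1023] 42
dir [-0.999   0.0454] [0.4992 0.0385 0.1727]
scene 2664 [0.5618 0.0345 0.1264] [ 0.0245 -0.0046  0.9997] own x [0.4781 0.6213] own y [0.0278 0.1717]
red 129 [0.5196 0.0431 0.1519] [0.4938 0.0361 0.0773] [0.6209 0.2517 0.1719]
top red ownx [0.4856 0.4989 0.5123] owny [0.0991 0.103  0.105 ] 52
dir [ 0.9939 -0.1101] [0.5081 0.0409 0.1651]
```

View pics/c2.png

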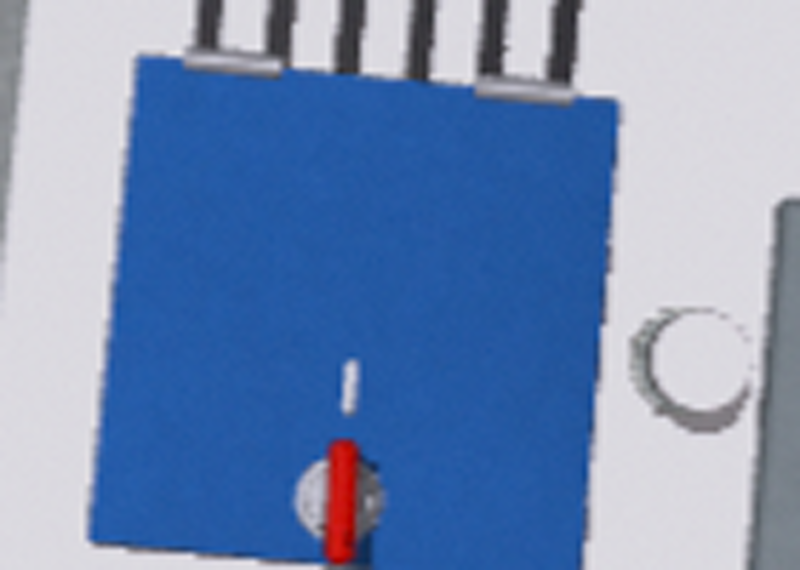

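The crop shows the cover on its seal (about 0.025 rad), with the wing at (342,500) in line with the paint mark at (350,388). j7 increases with positive roll, so I'll roll back to get clockwise travel, open the fingers and go over the wing.

>>> send_rows(gripper=[1,1,1,1,1,1,1,1], dp=[[0.1,-0.8,0],[0.1,-0.8,0],[0.1,-0.8,0],[0.1,-0.8,0],[0.1,-0.8,0],[0.1,-0.8,0],[0.05,-0.8,0],[0,-0.77,0]], roll=[-1,-1,-1,-1,-1,-1,-1,-1])

```text
t: 8.25
eef_pos: [0.5015, 0.0385, 0.2352]
ee_rot: [[-0.959, -0.284, 0.001], [-0.284, 0.959, 0.0], [-0.001, -0.0, -1.0]]
wrist_force: [0.3, -0.4, -0.6]
opening: 0.0856
grip_force: 0.0
```

>>> send_rows(gripper=[1,1,1,1,1,1,1,1], dp=[[0,0,-0.2],[0,0,-0.3],[0,0,-0.4],[0,0,-0.4],[0,0,-0.4],[0,0,-0.4],[0,0,-0.2],[0,0,0]], roll=[-1,-1,-1,0,0,0,0,0])

```text
t: 9.25
eef_pos: [0.501, 0.0394, 0.1653]
ee_rot: [[-0.993, 0.122, -0.001], [0.122, 0.993, -0.0], [0.001, -0.001, -1.0]]
wrist_force: [0.3, 0.1, 0.7]
opening: 0.0856
grip_force: 0.0
```

```bash
python3 - <<'E'
from h import *
s=state();print(s['joint_pos'],s['eef_pos'],s['ee_rot'][:,1],s['wrist_force'])
grab('scene','s3')
a=cv2.imread('pics/s3.png')[110:230,220:380];cv2.imwrite('pics/c3.png',cv2.resize(a,(800,600),interpolation=2))
E
```

```text
[-37.17561367   5.54577964  29.43583267 111.58136113  -3.01727796
  63.66088798  76.48850914] [0.50104949 0.03935292 0.16531009] [ 1.21844808e-01  9.92549034e-01 -5.08391002e-04] [0.26492006 0.07296887 0.66062843]
```

View pics/c3.png

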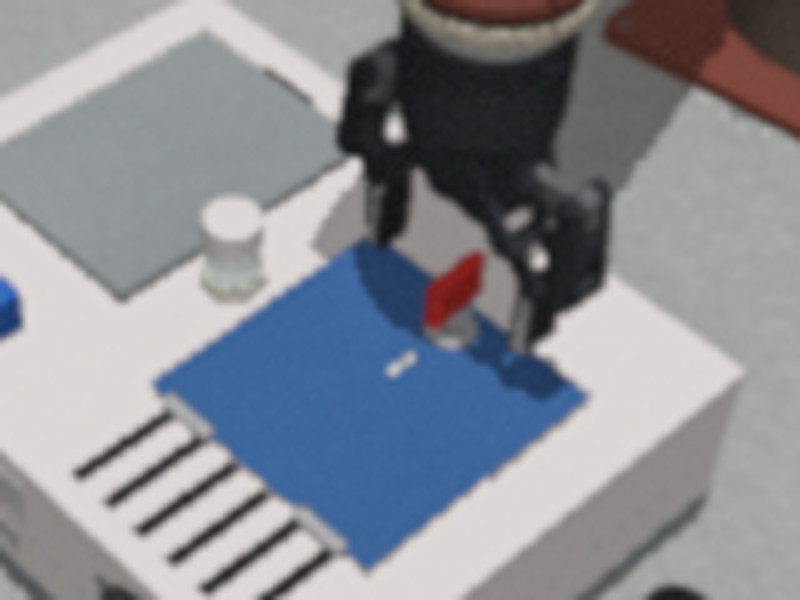

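The crop shows the wing at (455,290), midway between the open fingers. I'll close on it.

>>> send_rows(gripper=[-0.5,-0.9,-1,-1,-1,-1,-1,-1], dp=[[0,0,0],[0,0,0],[0,0,0],[0,0,0],[0,0,0],[0,0,0],[0,0,0],[0,0,0]], roll=[0,0,0,0,0,0,0,0], grip_force=60)

```text
t: 10.3
eef_pos: [0.5009, 0.038, 0.1656]
ee_rot: [[-0.992, 0.123, -0.001], [0.123, 0.992, -0.002], [0.001, -0.002, -1.0]]
wrist_force: [-2.4, -5.7, 1.2]
opening: 0.0078
grip_force: 61.0
```

>>> send_rows(gripper=[-1,-1,-1,-1,-1,-1,-1,-1], dp=[[-0.02,-0.05,0],[0,0,0],[0,0,-0.03],[0,0,-0.03],[0,0,-0.02],[0,0,-0.02],[0,0,0],[0,0,0]], roll=[0,0,0,0,0,0,0,0])

```text
t: 11.3
eef_pos: [0.5007, 0.0379, 0.1629]
ee_rot: [[-0.993, 0.122, 0.0], [0.122, 0.993, -0.0], [-0.0, -0.0, -1.0]]
wrist_force: [-1.6, -2.3, 6.0]
opening: 0.0076
grip_force: 61.6
```

>>> send_rows(gripper=[-1,-1,-1,-1,-1,-1,-1,-1], dp=[[0,-0.02,-0.03],[0,0,0],[0,0,-0.03],[0,0,0],[0,0,0],[0,0,0],[0,0,0],[0,0,0]], roll=[0,0,0,0,0,0,0,0])

```text
t: 12.3
eef_pos: [0.5007, 0.0378, 0.1617]
ee_rot: [[-0.993, 0.122, 0.0], [0.122, 0.993, 0.001], [-0.0, 0.001, -1.0]]
wrist_force: [-5.2, -0.4, 11.9]
opening: 0.008
grip_force: 62.5
```

>>> send_rows(gripper=[-1,-1,-1,-1,-1,-1,-1,-1], dp=[[-0.02,0,0.01],[0,0,0],[0,0,0],[0,0,0],[0,0,0],[0,0,0],[0,0,0],[0,0,0]], roll=[-0.25,-0.25,-0.25,-0.25,-0.25,-0.25,-0.25,0])

```text
t: 13.3
eef_pos: [0.5006, 0.0375, 0.162]
ee_rot: [[-0.933, 0.359, 0.001], [0.359, 0.933, 0.0], [-0.001, 0.001, -1.0]]
wrist_force: [-3.6, -2.1, 8.7]
opening: 0.0074
grip_force: 62.2
```

```bash
python3 -c "
from h import *
s=state();print(s['wrist_force'],s['wrist_torque'],s['eef_pos'],np.degrees(np.arctan2(s['ee_rot'][1,1],s['ee_rot'][0,1])))"
```

```text
[-3.55726964 -2.07323017  8.74452471] [-0.4605202   0.20592808  0.02938377] [0.5006198  0.03747523 0.16196709] 68.96608662456417
```

>>> send_rows(gripper=[-1,-1,-1,-1,-1,-1,-1,-1], dp=[[-0.02,-0.02,-0.01],[0,0,0],[0,0,0],[0,0,0],[0,0,0],[0,0,0],[0,0,0],[0,0,0]], roll=[-0.2,-0.2,-0.2,-0.2,-0.2,-0.2,-0.2,0])

```text
t: 14.3
eef_pos: [0.5004, 0.0371, 0.1618]
ee_rot: [[-0.846, 0.533, 0.002], [0.533, 0.846, 0.001], [-0.001, 0.002, -1.0]]
wrist_force: [-1.7, -0.6, 9.3]
opening: 0.008
grip_force: 62.2
```

```bash
python3 -c "
from h import *
s=state();print(s['wrist_force'],s['wrist_torque'],s['eef_pos'],np.degrees(np.arctan2(s['ee_rot'][1,1],s['ee_rot'][0,1])))"
```

```text
[-1.68406109 -0.56155626  9.33484101] [-0.43720587 -0.08631016 -0.0044679 ] [0.50038374 0.03712309 0.1618477 ] 57.784318596936295
```

>>> send_rows(gripper=[-1,-1,-1,-1,-1,-1,-1,-1], dp=[[0,0,-0.01],[0,0,0],[0,0,0],[0,0,0],[0,0,0],[0,0,0],[0,0,0],[0,0,0]], roll=[-0.2,-0.2,-0.2,-0.2,-0.2,-0.2,0,0])

```text
t: 15.3
eef_pos: [0.5003, 0.0369, 0.1614]
ee_rot: [[-0.745, 0.667, 0.002], [0.667, 0.745, 0.0], [-0.001, 0.002, -1.0]]
wrist_force: [-0.5, -1.2, 9.0]
opening: 0.0078
grip_force: 62.1
```

```bash
python3 -c "
from h import *
s=state();print(s['wrist_force'],s['wrist_torque'],s['eef_pos'],np.degrees(np.arctan2(s['ee_rot'][1,1],s['ee_rot'][0,1])))"
```

```text
[-0.5036065  -1.20148987  9.0386112 ] [-0.51501353 -0.02554429 -0.04665305] [0.50029082 0.03692276 0.16142827] 48.20181611355613
```

>>> send_rows(gripper=[-1,-1,-1,-1,-1,-1,-1,-1], dp=[[0,0,-0.01],[0,0,0],[0,0,0],[0,0,0],[0,0,0],[0,0,0],[0,0,0],[0,0,0]], roll=[-0.2,-0.2,-0.2,-0.2,-0.2,0,0,0])

```text
t: 16.3
eef_pos: [0.5001, 0.0368, 0.1608]
ee_rot: [[-0.645, 0.764, 0.002], [0.764, 0.645, 0.0], [-0.001, 0.001, -1.0]]
wrist_force: [-0.5, -2.0, 5.7]
opening: 0.0076
grip_force: 61.8
```

```bash
python3 -c "
from h import *
s=state();print(s['wrist_force'],s['wrist_torque'],s['eef_pos'],np.degrees(np.arctan2(s['ee_rot'][1,1],s['ee_rot'][0,1])))"
```

```text
[-0.45136427 -1.99085414  5.6554747 ] [-0.63684976 -0.18422356 -0.04978775] [0.50012443 0.036767   0.1608286 ] 40.199128049711156
```

>>> send_rows(gripper=[-1,-1,-1,-1,-1,-1,-1,-1], dp=[[0,0,-0.02],[0,0,0],[0,0,-0.02],[0,0,0],[0,0,0],[0,0,0],[0,0,0],[0,0,0]], roll=[0,0,0,0,0,0,0,0])

```text
t: 17.3
eef_pos: [0.5001, 0.0367, 0.1597]
ee_rot: [[-0.645, 0.764, 0.002], [0.764, 0.645, 0.0], [-0.001, 0.001, -1.0]]
wrist_force: [-0.6, -1.7, 6.7]
opening: 0.0077
grip_force: 61.9
```

```bash
python3 -c "
from h import *
s=state();print(s['wrist_force'],s['wrist_torque'],s['eef_pos'],np.degrees(np.arctan2(s['ee_rot'][1,1],s['ee_rot'][0,1])))"
```

```text
[-0.59329934 -1.73386587  6.65533664] [-0.67095065 -0.12533783 -0.00289665] [0.50013613 0.03674979 0.15967555] 40.19487137460757
```

The pin is in the slot: only +1 N for 1.1 mm. Pushing through.

>>> send_rows(gripper=[-1,-1,-1,-1,-1,-1,-1,-1], dp=[[0,0,-0.04],[0,0,-0.04],[0,0,-0.04],[0,0,0],[0,0,0],[0,0,0],[0,0,0],[0,0,0]], roll=[0,0,0,0,0,0,0,0])

```text
t: 18.3
eef_pos: [0.5001, 0.0368, 0.1562]
ee_rot: [[-0.645, 0.764, 0.001], [0.764, 0.645, 0.0], [-0.001, 0.001, -1.0]]
wrist_force: [-2.0, -2.1, 7.9]
opening: 0.0082
grip_force: 62.1
```

>>> send_rows(gripper=[-1,-1,-1,-1,-1,-1,-1,-1], dp=[[0,0,-0.04],[0,0,-0.04],[0,0,-0.03],[0,0,0],[0,0,0],[0,0,0],[0,0,0],[0,0,0]], roll=[0,0,0,0,0,0,0,0])

```text
t: 19.3
eef_pos: [0.5001, 0.0368, 0.1531]
ee_rot: [[-0.645, 0.764, 0.002], [0.764, 0.645, 0.0], [-0.001, 0.001, -1.0]]
wrist_force: [-1.6, -2.3, 10.3]
opening: 0.008
grip_force: 62.3
```

>>> send_rows(gripper=[-1,-1,-1,-1,-1,-1,-1,-1], dp=[[0,0,-0.03],[0,0,-0.02],[0,0,0],[0,0,0],[0,0,0],[0,0,0],[0,0,0],[0,0,0]], roll=[0,0,0,0,0,0,0,0])

```text
t: 20.3
eef_pos: [0.5002, 0.0368, 0.1518]
ee_rot: [[-0.645, 0.764, 0.002], [0.764, 0.645, 0.0], [-0.001, 0.001, -1.0]]
wrist_force: [-3.7, -2.1, 14.0]
opening: 0.0076
grip_force: 62.9
```

```bash
python3 -c "
from h import *
s=state();print(s['wrist_force'],s['wrist_torque'],s['joint_pos'])"
```

```text
[-3.69640088 -2.13944082 13.99231869] [-0.75187424  0.48623576 -0.02543113] [-39.33902422   6.29616716  32.23757421 112.77887848  -3.82123575
  61.85096903  34.73735493]
```

>>> send_rows(gripper=[-1,-1,-1,-1,-1,-1,-1,-1], dp=[[0,0,0.01],[0,0,0],[0,0,0],[0,0,0],[0,0,0],[0,0,0],[0,0,0],[0,0,0]], roll=[-0.4,-0.4,-0.4,-0.4,-0.4,-0.4,0,0])

```text
t: 21.3
eef_pos: [0.4998, 0.0365, 0.1518]
ee_rot: [[-0.358, 0.934, 0.001], [0.934, 0.358, -0.0], [-0.0, 0.001, -1.0]]
wrist_force: [-4.6, -2.7, 12.9]
opening: 0.0075
grip_force: 62.7
```

```bash
python3 -c "
from h import *
s=state();print(s['wrist_force'],s['wrist_torque'],s['eef_pos'],np.degrees(np.arctan2(s['ee_rot'][1,1],s['ee_rot'][0,1])))"
```

```text
[-4.57787168 -2.70403092 12.85176943] [-1.07180599  0.72055791  0.02821394] [0.49979457 0.03648001 0.15184654] 20.986360577732523
```

>>> send_rows(gripper=[-1,-1,-1,-1,-1,-1,-1,-1], dp=[[-0.03,-0.03,0],[0,0,0],[0,0,0],[0,0,0],[0,0,0],[0,0,0],[0,0,0],[0,0,0]], roll=[-0.6,-0.6,-0.6,-0.6,-0.6,-0.6,-0.6,-0.6])

```text
t: 22.3
eef_pos: [0.4988, 0.0362, 0.1518]
ee_rot: [[0.301, 0.954, 0.0], [0.954, -0.301, 0.001], [0.001, 0.0, -1.0]]
wrist_force: [-5.3, -0.9, 14.4]
opening: 0.0079
grip_force: 62.8
```

>>> send_rows(gripper=[-1,-1,-1,-1,-1,-1,-1,-1], dp=[[-0.02,0,0],[0,0,0],[0,0,0],[0,0,0],[0,0,0],[0,0,0],[0,0,0],[0,0,0]], roll=[-0.6,-0.6,-0.6,-0.6,-0.4,-0.2,0,0])

```text
t: 23.3
eef_pos: [0.4981, 0.0364, 0.1518]
ee_rot: [[0.661, 0.75, 0.0], [0.75, -0.661, 0.001], [0.001, -0.0, -1.0]]
wrist_force: [-4.1, 0.4, 12.9]
opening: 0.0075
grip_force: 62.8
```

```bash
python3 -c "
from h import *
s=state();print(s['wrist_force'],s['wrist_torque'],s['eef_pos'],np.degrees(np.arctan2(s['ee_rot'][1,1],s['ee_rot'][0,1])),s['joint_pos'][6])"
```

```text
[-4.14626491  0.41765332 12.90375721] [-0.41931211  1.14903324 -0.01004046] [0.49813788 0.03644419 0.15182913] -41.37402885933413 -46.04802672589727
```

>>> send_rows(gripper=[-1,-1,-1,-1,-1,-1,-1,-1], dp=[[-0.03,0,0],[0,0,0],[0,0,0],[0,0,0],[0,0,0],[0,0,0],[0,0,0],[0,0,0]], roll=[-0.3,-0.3,-0.3,-0.2,0,0,0,0])

```text
t: 24.3
eef_pos: [0.4978, 0.0366, 0.152]
ee_rot: [[0.768, 0.64, 0.002], [0.64, -0.768, 0.001], [0.002, 0.0, -1.0]]
wrist_force: [-1.4, 1.3, 11.8]
opening: 0.0081
grip_force: 62.6
```

```bash
python3 -c "
from h import *
s=state();print(s['wrist_force'],s['wrist_torque'],s['eef_pos'],np.degrees(np.arctan2(s['ee_rot'][1,1],s['ee_rot'][0,1])),s['joint_pos'][6])"
```

```text
[-1.43110892  1.34510662 11.80639047] [-0.33751365  0.61123426  0.00215404] [0.49782314 0.0365884  0.15198105] -50.17143088544074 -54.84516794405866
```

>>> send_rows(gripper=[-1,-1,-1,-1,-1,-1,-1,-1], dp=[[0,0,0.04],[0,0,0.03],[0,0,0.03],[0,0,0.03],[0,0,0],[0,0,0],[0,0,0],[0,0,0]], roll=[0,0,0,0,0,0,0,0])

```text
t: 25.3
eef_pos: [0.4978, 0.0365, 0.1557]
ee_rot: [[0.768, 0.641, 0.002], [0.641, -0.768, 0.001], [0.002, 0.0, -1.0]]
wrist_force: [-0.4, 0.9, 9.0]
opening: 0.0078
grip_force: 62.3
```

```bash
python3 -c "
from h import *
s=state();print(s['wrist_force'],s['wrist_torque'],s['eef_pos'],np.degrees(np.arctan2(s['ee_rot'][1,1],s['ee_rot'][0,1])),s['joint_pos'][6])"
```

```text
[-0.39861192  0.89406006  9.00943737] [-0.22799729  0.3830186  -0.00435638] [0.49780936 0.03654605 0.15569753] -50.16937949605186 -55.05307597299403
```

>>> send_rows(gripper=[-1,-1,-1,-1,-1,-1,-1,-1], dp=[[0,0,0.03],[0,0,0.02],[0,0,0],[0,0,0],[0,0,0],[0,0,0],[0,0,0],[0,0,0]], roll=[0,0,0,0,0,0,0,0])

```text
t: 26.3
eef_pos: [0.4977, 0.0365, 0.1566]
ee_rot: [[0.768, 0.64, 0.001], [0.64, -0.768, 0.001], [0.002, 0.0, -1.0]]
wrist_force: [4.3, 2.3, 0.9]
opening: 0.0079
grip_force: 60.9
```

```bash
python3 -c "
from h import *
s=state();print(s['wrist_force'],s['wrist_torque'],s['eef_pos'],np.degrees(np.arctan2(s['ee_rot'][1,1],s['ee_rot'][0,1])),s['joint_pos'][6])"
```

```text
[4.31207214 2.27008958 0.89456275] [ 0.20926912 -0.77669672 -0.06948983] [0.49767008 0.03650032 0.15658388] -50.17744105837365 -55.133206247895686
```

The force fell away sharply at about 4.6 mm above bottom, so the pin is seated in the notch. Releasing and lifting.

>>> send_rows(gripper=[0,0.3,0.3,0.3,0.3,0.3,0.3,0.3], dp=[[0,0,0],[0,0,0],[0,0,0],[0,0,0.4],[0,0,0.8],[0,0,1],[0,0,1],[0,0,0.5]], roll=[0,0,0,0,0,0,0,0])

```text
t: 27.3
eef_pos: [0.4976, 0.0357, 0.2695]
ee_rot: [[0.769, 0.64, 0.002], [0.64, -0.769, 0.001], [0.002, 0.001, -1.0]]
wrist_force: [-0.4, -0.6, -1.0]
opening: 0.0555
grip_force: 0.0
```

>>> send_rows(gripper=[0,0,0,0,0,0,0,0], dp=[[-0.3,1,0],[-0.3,1,0],[-0.3,1,0],[0,1,0],[0,1,0],[0,1,0],[0,1,0],[0,0,0]], roll=[0,0,0,0,0,0,0,0])

```text
t: 28.3
eef_pos: [0.4693, 0.2486, 0.2669]
ee_rot: [[0.766, 0.643, -0.001], [0.643, -0.766, -0.001], [-0.001, -0.0, -1.0]]
wrist_force: [-0.1, 0.1, -0.7]
opening: 0.0426
grip_force: 0.0
```

```bash
python3 - <<'E'
from h import *
np.set_printoptions(precision=4,suppress=True)
ex=np.array([.9925,-.122,0]);ims=[]
for n,t in(('top','t5'),('scene','s5')):
    grab(n,t);im=cv2.imread(f'pics/{t}.png').astype(int);D=np.load(f'pics/{t}.npy');P=[];R=[]
    for v in range(100,300):
        for u in range(200,365):
            b,g,r=im[v,u]
            if D[v,u]<=0: continue
            q=w(n,u,v,D[v,u])
            if b>70 and b>1.6*r and b>g*1.25 and q[1]>-.06: P.append(q)
            if r>100 and g<70 and b<70 and -.01<q[1]<.08: R.append(q)
    P=np.array(P);R=np.array(R)
    for _ in range(5):
        U,S,V=np.linalg.svd(P-P.mean(0),full_matrices=False);e=(P-P.mean(0))@V[2];P=P[abs(e)<max(.003,np.std(e)*2)]
    N=V[2]*np.sign(V[2][2]);T=R[R[:,2]>.145];c=T[:,:2]-T[:,:2].mean(0);d=np.linalg.svd(c)[2][0]
    print(n,'cover tilt',N@ex,P.mean(0),'wing top z',np.percentile(T[:,2],[50,90]),'dir',d,np.degrees(np.arctan2(d[1],d[0])))
a=cv2.imread('pics/s5.png')[110:240,200:390];b=cv2.imread('pics/t5.png')[150:300,225:445]
cv2.imwrite('pics/c5.png',np.vstack([cv2.resize(x,(440,300),interpolation=2) for x in(a,b)]))
E
```

```text
top cover tilt -0.0010237505622229354 [0.5552 0.0313 0.1264] wing top z [0.1616 0.1641] dir [-0.7702 -0.6378] -140.37070966675532
scene cover tilt -0.0025017726458706336 [0.5619 0.0343 0.1245] wing top z [0.1567 0.1601] dir [0.7671 0.6416] 39.90922670863158
```

View pics/c5.png

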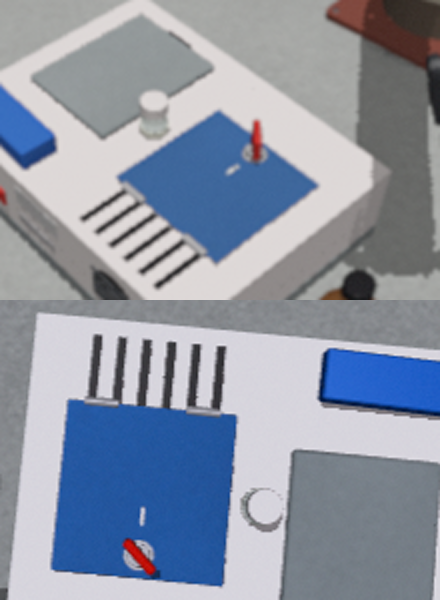

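The crops show the cover level with the deck (tilt about 0). The wing is turned about 133° clockwise and sits about 5.5 mm in, and the jar, box and bottle look unmoved. Handing in.

```bash
python3 -c "
from plant import job_done
print(job_done())"
```

```text
the job is handed in; nothing more can be done
None
```

I handed the job in at about 28 s of the 67 s allowed. By the last pictures the cover is flush, the stud is about 5.5 mm in and turned about 2.3 rad, and the bottle, box and jar look unmoved; no verdict came back.

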